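Refit the spindle clip of a modelling turntable

TASK

The modelling turntable lies upside down for service with its spindle clip off. Pick up the clip, use it to press down the spring cup around the spindle, and push it sideways into the spindle's groove until it snaps fully home; firm finger pressure is enough, so do not force it. Leave the clip seated in the groove and let go, and leave the other things on the bench alone.

Things in the scene. Friction and masses are not known exactly. Their poses are not given: they have to be found in the camera images.
- turntable: Heavy sculptor's turntable, upside down, immovable: dark disc 240 mm wide, 18 mm thick on the bench, column up to 104 mm wide, grey base plate 190 mm wide, flat upper face 73 mm above the bench, three rubber feet 25 mm wide, 15 mm high, 80 mm from the axis at 60, 180, 300 degrees from its x axis, a boss 50 mm wide, 5 mm high on the plate. Origin: axis at bench level, z up.
- axis (a point): Point on the axis of the vertical 24 mm steel spindle, level with the plate's upper face; z up. The spindle's end face is 26 to 38 mm above it: a set screw clamps it differently on every stand, no reading tells it, feel for it. Below the end face: 10 mm solid, then the groove, 5.5 mm long and 19 mm in diameter, then 24 mm again. It holds 30 N endways. The clip may enter from any side.
- cup_top (a point): On the spindle axis, 24.5 mm above the plate: where the flat top of the spring cup stands when free (the point does not move with it). The cup is a steel sleeve 34 mm wide around the spindle and hides part or all of the groove; it can be pressed down 15 mm, 2 N at first touch, then 0.35 N more per mm, and pushes back up when let go.
- clip: Sprung-steel E-clip, 50 g, 4 mm thick, lying flat: open ring, 38 mm outside, 26 mm inside, three inward prongs seating on the 19 mm groove. Origin: ring centre, underside; x out of the mouth, z up. Jaw prongs: noses of 2 mm radius 7.7 mm ahead, 8.5 mm to each side, mouth 13 mm; jaws end 14 mm ahead of the origin. Back prong, 7 mm wide, runs from the ring to 9.5 mm behind the origin.
- lug (a point): Middle of the clip's flat tab, 28 mm behind its origin, on the underside. The tab is 16 mm wide, 4 mm thick, from the ring to 38 mm behind the origin, where a finger lug 16 mm wide, 4 mm thick stands 14 mm high. Hold it across the 16 mm, not by the jaws: they must spring open. Going in takes about 10 N, then it snaps and stops hard, centred on the spindle; a 30 N push overloads it.
- rosette: Bystander: round white plaster cast, 90 mm wide, 22 mm high; origin under its centre.
- grease_tin: Bystander: round metal tin, 72 mm wide, 43 mm high; origin under its centre.
- screwdriver: Bystander: screwdriver, 190 mm long, lying along its x axis.
- washer: Bystander: flat steel ring, 40 mm wide, 4 mm thick; origin under its centre.
Things that resemble listed ones, but are neither listed nor needed, are in the scene too. Of the things shaped like the clip, the steel one is meant.

How it is judged (in metres and radians):
On the way, in this order (a step that is already met when the one before it is completed fails the run):
1. the clip has been picked up off the bench (height (world z) of clip above 0.04 m), for 0.2 s.
2. the clip is fully home in the groove: its ring centre within 1.5 mm of the spindle axis, its underside 9.5 to 25 mm above the base plate, lying level (horizontal distance between clip and axis below 0.0015 m and z of clip in the frame of axis between 0.0095 and 0.025 m and angle between clip's own z axis and vertical below 0.1 rad), for 0.2 s.
At the end, for the whole second after the job is handed in: The clip sits fully home in the spindle's groove (ring centre within 1.5 mm of the spindle axis, underside 9.5 to 25 mm above the base plate, level within 0.1 rad), at rest (all of step 2 and linear speed of clip below 0.01 m/s); the robot touches nothing.
It fails at once if the contact forces between the clip and the turntable with its spindle and cup, added up (the prongs' own squeeze of up to 30 N included), pass 45 N (contact force between clip and turntable above 45 N).
It fails at once if the robot itself presses on the turntable with more than 25 N (contact force between any of the fingers, the arm and turntable above 25 N).
It fails at once if the rosette, the grease tin, the screwdriver or the washer is moved by more than 20 mm (distance of any of rosette, grease_tin, screwdriver, washer from where it was at the start of the episode above 0.02 m).
It also fails if it takes over 50 s, if anything falls off the work surface, if the arm or the gripper's body presses on something with over 40 N, if the wrist force passes 120 N, or if a joint passes its speed limit or range.

ROBOT

A 7-joint arm with a two-finger parallel gripper is mounted at the origin on the work surface. World frame = base frame: x ahead of the robot, y to its left, z up, the work surface at z = 0. Lengths are in m, angles in degrees, forces in N, time in s.
With the tool pointing down it reaches from about 0.4 to 0.875 m from the base axis. Payload 4.4 kg.
Tool frame: the origin (TCP) lies midway between the tips of the shut fingers; the grasp point (between the pads) lies manip.tcp_to_grasp behind it (manip.tcp_to_grasp is the distance from the TCP to the grasp point, in m); z points along the fingers, y is the line along which they close (so a half turn about z gives the same grasp; the last joint's range is limited). The gripper opens to 85 mm and grips with 20 to 120 N. Pads are 22 mm wide; open, the fingers measure 114 mm over their backs; the gripper's body (76 mm by 85 mm) begins 54 mm behind the grasp point. The pads swing forward as they close: fully open they stand 13 mm farther back than shut.
Start: joints at [72.09, 36.005, 2.206, 86.941, -1.547, 57.084, -1.146], TCP at [0.159, -0.63, 0.231] pointing down, gripper open.
Joint ranges: [-175.42, 175.42], [-21.48, 121.26], [-71.46, 75.88], [10.55, 141.38], [-63.04, 243.04], [13.31, 113.54], [-168.57, 168.57]. Speed limits (degrees/s): [147.25, 147.25, 180, 180, 180, 180, 180].

INTERFACE

Orientations are given as [roll, pitch, yaw] about the fixed x, y, z axes, in that order (R = Rz(yaw) Ry(pitch) Rx(roll)).
In Python, from rig import manip, camera, find_in, spot_point gives the robot as it stands.
- The arm moves only by the tool jog_arm, never from a script. Its arguments are lists of equal length, an entry for each row: "travel": the shift along the tool's x, y, z in cm, a list of three; "rot": the turn, a rotation vector about the tool's x, y, z in degrees, a list of three; "hand": the finger opening in cm, from 0 to 8.54. In form: {"travel": [[tx, ty, tz], ...], "rot": [[ax, ay, az], ...], "hand": [hand, ...]}. A call has 1 to 10 rows; each row shifts and turns the commanded pose from where the row before left it, along the tool's axes as they then stand; what a row does not reach is not made up. A row lasts 1/10 s, in which the tool goes at most 50 mm and 8.59 degrees, less where a joint would pass 70% of its speed; a pose out of reach is approached as far as the arm can. A call with a gripper value outside its range is refused whole. The fingers move at their own pace and stop on an object; "force" is the grip in N (left out, the last holds). Time passes only in rows, so rows that do not move let the fingers close. It gives the time, the measured TCP pose, the force, the opening and the grip force at its end, in the units of the state.
- manip.observe(): the state, without advancing time (a new reading comes with each control period).
- camera(name): name is "scene" or "top" or "wrist"; returns a dict with "frame" (480x640x3 uint8, red, green, blue), "K" (3x3 intrinsics, pixels), "R" (3x3) and "t" (3): a world point X has camera coordinates R X + t; the wrist camera has in their place "T_tool_cam" (4x4, takes a point from camera to tool coordinates, whose origin is the TCP and whose axes are the flange's). Camera axes: x right, y down, z forward; pixel columns grow to the right and rows downward; lengths in m; the calibration is good to about 2 mm. The wrist camera is an equidistant fisheye: a pixel r from the principal point sees the ray r / f radians off the axis. A picture is of the moment at which its call begins: read the wrist's pose just before it. There is no depth.
- manip.hand_in(): hands the job in; it is judged then, once.
Trained networks look in a picture, given as the dict that the camera call returned (one of the last four; its "shot" number tells which), for a name from the list of things; names that differ only in an ending like _2 or _b are one class to them, and where a whole thing is asked for, a point or a joint stands for the part that bears it (a point fixed in the world has none). Each returns a list of dicts, best first, with "confidence" (0 to 1); they miss things now and then, are a little off and sometimes report something else, mostly with a low value. They report only what shows in the picture. A call takes as long as a camera call. They do not tell look-alikes from the thing itself.
- find_in(picture, query): "position" ([x, y, z] in m, in the coordinates of the camera as it stood for that picture, good to about 4 mm: the middle of the surface that is visible of it).
- spot_point(picture, query): "position" ([x, y, z] in m, in the coordinates of the camera as it stood for that picture, good to about 4 mm: a listed point, or the origin of a listed thing).
The state is a dict: "t": time; "qpos": joint angles; "dq": joint speeds; "joint_efforts": joint torques, N m; "ee_pos": TCP position; "tcp_rot": TCP orientation; "force": force on the tool from outside, world axes, zero at the start; "wrist_torque": the same for the moment, N m; "finger_gap": finger opening in m; "finger_force": force on a finger pad.
Only numpy, scipy, OpenCV 4.12 (cv2) and the standard library are available. Lean on these libraries where they do the work, as an engineer would, in place of code of your own. Each camera call takes 0.05 s, during which the arm holds its last target. There are 200 camera calls.

## Working session

There is one attempt and no reset: what is moved stays moved. The work goes in short steps, Python scripts to look and compute and a tool call to move; the robot and the scene stay as the last step left them, time stands still between calls to the robot, and variables do not carry over. Pictures are saved under pics/ and viewed, at most 10 in all, crops included, and the job is handed in when it is done.

Besides the shell and the picture viewer there is one more tool, called after "Emit:" as name(argument=value, ...) on one line, values as JSON. jog_arm: Moves the arm, as the interface text tells. Its arguments: {"type":"object","properties":{"travel":{"type":"array"},"rot":{"type":"array"},"hand":{"type":"array"},"force":{"type":"number"}},"required":["travel","rot","hand"]}

```bash
ls; mkdir -p pics
cat > h.py <<'E'
import numpy as np, cv2
from rig import manip, camera, find_in, spot_point
def w(c,p): return c["R"].T@(np.array(p)-c["t"])
def pix(c,X):
    q=c["R"]@np.array(X)+c["t"]; q=c["K"]@q; return q[:2]/q[2]
def ray(c,u,v,z):  # pixel -> world at height z
    d=c["R"].T@np.linalg.inv(c["K"])@np.array([u,v,1.]); o=-c["R"].T@c["t"]
    return o+d*(z-o[2])/d[2]
E
python3 - <<'E'
from h import *
np.set_printoptions(precision=4,suppress=True)
print(manip.observe()); print(manip.tcp_to_grasp)
for n in ["top","scene"]:
    c=camera(n); cv2.imwrite(f"pics/{n}0.png",c["frame"][:,:,::-1])
    print(n,c["K"].tolist(), -c["R"].T@c["t"])
    for q in ["clip","turntable","washer","rosette","grease_tin","screwdriver"]:
        for d in find_in(c,q)[:4]: W=w(c,d["position"]);print(" F",q,round(d["confidence"],2),W,pix(c,W).round())
    for q in ["clip","lug","axis","cup_top","turntable"]:
        for d in spot_point(c,q)[:4]: W=w(c,d["position"]);print(" S",q,round(d["confidence"],2),W,pix(c,W).round())
E
```

```text
pics
{'t': 0.0, 'qpos': array([72.0901, 36.0591,  2.2013, 86.9976, -1.5493, 57.0821, -1.1464]), 'dq': array([-0.0681, -0.0215, -0.0135,  0.0023, -0.0766,  0.0221, -0.0905]), 'joint_efforts': array([ -0.0009, -56.3411,   1.226 , -19.3451,   0.0111,   0.0106,
         0.    ]), 'ee_pos': array([ 0.1587, -0.6297,  0.2304]), 'tcp_rot': array([-179.8909,   -0.0012,   14.1391]), 'force': array([ 0.5006,  0.636 , -0.3528]), 'wrist_torque': array([ 0.0093, -0.0012,  0.0195]), 'finger_force': 0.0, 'finger_gap': 0.0857390913229323}
0.0187
top [[530.2468673835078, 0.0, 308.91128999859035], [0.0, 530.2468673835078, 241.01139685301035], [0.0, 0.0, 1.0]] [0.485  0.0186 1.3365]
 F clip 0.5 [0.5316 0.2262 0.0024] [219. 267.]
 F clip 0.44 [0.4921 0.1475 0.0023] [251. 282.]
 F turntable 0.71 [ 0.5598 -0.1141  0.0773] [357. 252.]
 F washer 0.54 [0.7128 0.3109 0.0064] [185. 196.]
 F rosette 0.8 [ 0.4177 -0.3577  0.0062] [453. 308.]
 F grease_tin 0.87 [0.7219 0.1855 0.0421] [233. 189.]
 F screwdriver 0.73 [0.4568 0.3744 0.022 ] [158. 299.]
 S clip 0.69 [0.547  0.2335 0.0014] [216. 261.]
 S clip 0.6 [ 0.6
[... 860 characters left out ...]
0.0043] [386. 386.]
 F rosette 0.7 [ 0.4292 -0.3502  0.0083] [267. 159.]
 F rosette 0.52 [0.536  0.2201 0.0053] [406. 302.]
 F grease_tin 0.89 [0.7296 0.1898 0.0404] [335. 346.]
 F screwdriver 0.57 [0.4649 0.3758 0.0188] [488. 321.]
 F screwdriver 0.16 [ 0.595  -0.0937  0.0727] [284. 223.]
 S clip 0.75 [ 0.5505  0.2294 -0.0011] [405. 310.]
 S clip 0.55 [ 0.6095  0.2581 -0.0028] [398. 337.]
 S lug 0.79 [ 0.6353  0.2767 -0.0024] [398. 351.]
 S lug 0.75 [0.525  0.2148 0.0029] [407. 298.]
 S lug 0.46 [ 0.494   0.1623 -0.0018] [396. 277.]
 S axis 0.93 [ 0.5709 -0.122   0.0717] [284. 212.]
 S cup_top 0.69 [ 0.5713 -0.1268  0.095 ] [281. 204.]
 S turntable 0.81 [ 0.5696 -0.1255 -0.0061] [286. 232.]
```

Run:
```python
import cv2, numpy as np
t=cv2.imread("pics/top0.png");s=cv2.imread("pics/scene0.png")
a=cv2.resize(t[205:325,150:280],(400,370),interpolation=3)
b=cv2.resize(s[250:370,350:480],(400,370),interpolation=3)
cv2.imwrite("pics/crop1.png",np.hstack([a,b]))
```

```text
(no output)
```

View pics/crop1.png

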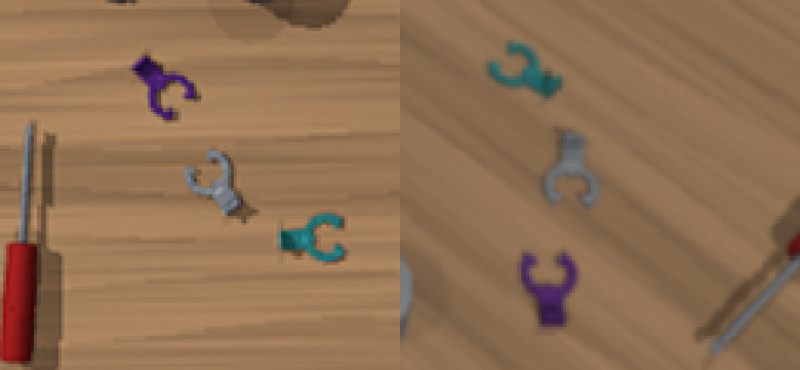

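View pics/scene0.png

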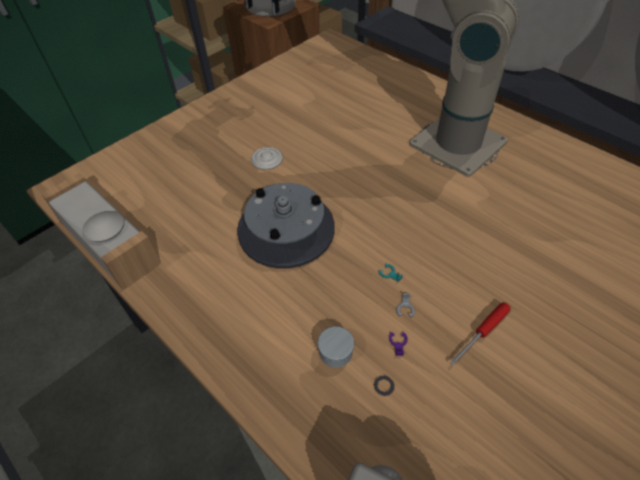

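```bash
cat >> h.py <<'E'
from scipy.spatial.transform import Rotation as Rn
np.set_printoptions(precision=4,suppress=True)
def pose():
    o=manip.observe(); return np.array(o["ee_pos"]),Rn.from_euler("xyz",o["tcp_rot"],degrees=True).as_matrix(),o
def go(target,yaw=None):  # print shift in tool cm and turn about tool z
    p,R,o=pose(); print("shift_cm",R.T@(np.array(target)-p)*100,"rot",o["tcp_rot"],"" if yaw is None else "rz %.2f"%(-((yaw-o["tcp_rot"][2]+180)%360-180)))
class W:   # wrist picture with world pose
    def __init__(s):
        s.p,s.R,_=pose(); s.c=camera("wrist"); s.T=s.c["T_tool_cam"]; s.K=s.c["K"]
        s.Rc=s.R@s.T[:3,:3]; s.o=s.p+s.R@s.T[:3,3]
    def w(s,q): return s.o+s.Rc@np.array(q)
    def ray(s,u,v,z):
        x=np.array([(u-s.K[0,2]),(v-s.K[1,2])])/s.K[0,0]; r=np.hypot(*x)+1e-12
        d=s.Rc@np.array([*(x/r*np.sin(r)),np.cos(r)]); return s.o+d*(z-s.o[2])/d[2]
    def pix(s,X):
        q=s.Rc.T@(np.array(X)-s.o); r=np.hypot(q[0],q[1]); th=np.arctan2(r,q[2])
        return s.K[:2,2]+s.K[0,0]*th*q[:2]/r
E
python3 - <<'E'
from h import *
s=camera("scene");c=W();print(c.T,c.K)
for f in [(261,192),(316,200),(274,234)]:
    p=ray(s,*f,.084);d=p-[.569,-.125,.084];print(p,np.degrees(np.arctan2(d[1],d[0])),np.hypot(*d[:2]))
go((.50,-.125,.30),14)
E
```

```text
[[ 0.0012 -0.9569 -0.2904  0.0735]
 [ 1.      0.001   0.0008 -0.0006]
 [-0.0004 -0.2904  0.9569 -0.142 ]
 [ 0.      0.      0.      1.    ]] [[371.6483   0.     316.9772]
 [  0.     371.6483 238.4158]
 [  0.       0.       1.    ]]
[ 0.5712 -0.2     0.084 ] -88.34617347653626 0.07501629138501446
[ 0.5005 -0.0836  0.084 ] 148.85336930311766 0.08008380912513104
[ 0.639  -0.0791  0.084 ] 33.25867094503615 0.0837335786742879
shift_cm [ 45.4287 -40.6666  -6.866 ] rot [-179.9969   -0.0009   14.1355] rz 0.14
```

Emit:
jog_arm(travel=[[3.6,-3.2,-0.6],[3.6,-3.2,-0.6],[3.6,-3.2,-0.6],[3.6,-3.2,-0.6],[3.6,-3.2,-0.6],[3.6,-3.2,-0.6],[3.6,-3.2,-0.6],[3.6,-3.2,-0.6],[3.6,-3.2,-0.6],[3.6,-3.2,-0.6]], rot=[[0,0,-2],[0,0,-2],[0,0,-2],[0,0,-2],[0,0,-2],[0,0,-2],[0,0,-2],[0,0,-2],[0,0,-2],[0,0,0]], hand=[8.5,8.5,8.5,8.5,8.5,8.5,8.5,8.5,8.5,8.5])

```text
t: 2.3
ee_pos: [0.3637, -0.195, 0.2919]
tcp_rot: [179.9, -0.0, 32.2]
force: [2.1, 0.4, 1.2]
finger_gap: 0.085
finger_force: 0.0
```

Emit:
jog_arm(travel=[[4,1.5,0.6],[4,1.5,0.6],[4,1.5,0.6],[1,0.3,0.3],[0,0,0],[0,0,0]], rot=[[0,0,0],[0,0,0],[0,0,0],[0,0,0],[0,0,0],[0,0,0]], hand=[8.5,8.5,8.5,8.5,8.5,8.5])

```text
t: 2.9
ee_pos: [0.4972, -0.1688, 0.2701]
tcp_rot: [-180.0, 0.1, 32.1]
force: [-0.8, -0.3, -0.3]
finger_gap: 0.085
finger_force: 0.0
```

Run:
```python
from h import *
c=W(); cv2.imwrite("pics/w1.png",c.c["frame"][:,:,::-1]); print(c.p,c.R)
for q in ["axis","cup_top","turntable"]:
    for d in spot_point(c.c,q)[:2]: X=c.w(d["position"]);print(q,round(d["confidence"],2),X,c.pix(X))
```

```text
[ 0.4972 -0.1688  0.2701] [[ 0.8472  0.5313 -0.0019]
 [ 0.5313 -0.8472 -0.0003]
 [-0.0018 -0.0008 -1.    ]]
axis 0.97 [ 0.5629 -0.1278  0.0686] [318.0765 124.4163]
cup_top 0.96 [ 0.5673 -0.1254  0.099 ] [318.4264 118.1253]
turntable 0.77 [ 0.5701 -0.1295 -0.0018] [322.73   120.4371]
```

View pics/w1.png

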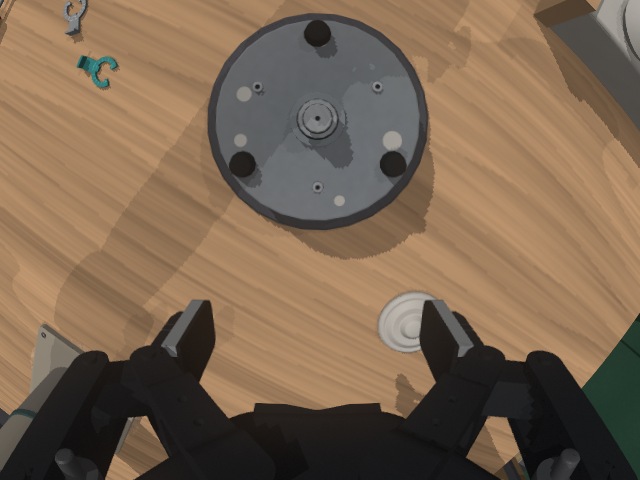

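Emit:
jog_arm(travel=[[1.7,-3.8,0.6],[1.7,-3.8,0.6],[1.7,-3.8,0.6],[1.7,-3.8,0.6],[1.7,-3.8,0.6],[1.7,-3.8,1.0],[1.7,-3.8,1.5],[1.7,-3.8,1.5],[0,0,0],[0,0,0]], rot=[[0,0,0],[0,0,0],[0,0,0],[0,0,0],[0,0,0],[0,0,0],[0,0,0],[0,0,0],[0,0,0],[0,0,0]], hand=[5,5,5,5,5,5,5,5,5,5])

```text
t: 4.1
ee_pos: [0.4516, 0.1617, 0.2004]
tcp_rot: [180.0, 0.0, 32.2]
force: [-0.3, -0.6, 0.2]
finger_gap: 0.0501
finger_force: 0.0
```

Run:
```python
from h import *
c=W(); f=c.c["frame"]; print(c.p)
for q in ["clip","lug"]:
    for d in spot_point(c.c,q)[:3]: X=c.w(d["position"]);print(q,round(d["confidence"],2),X,c.pix(X))
u,v=c.pix([.535,.222,.002]).astype(int);print(u,v)
u0=max(0,u-55);v0=max(0,v-45);print("crop origin",u0,v0,"x7")
cv2.imwrite("pics/w2.png",cv2.resize(f[v0:v0+85,u0:u0+110,::-1],None,fx=7,fy=7,interpolation=2))
```

```text
[0.4516 0.1617 0.2004]
clip 0.86 [0.6136 0.2622 0.0007] [319.2854   6.1574]
clip 0.79 [ 0.5479  0.2314 -0.0022] [309.2614  80.5727]
clip 0.78 [ 0.4911  0.1351 -0.002 ] [363.8769 187.3684]
lug 0.97 [0.496  0.1642 0.0026] [341.1414 166.7976]
lug 0.79 [ 0.529   0.2158 -0.0022] [312.6894 106.4836]
310 97
crop origin 255 52 x7
```

View pics/w2.png

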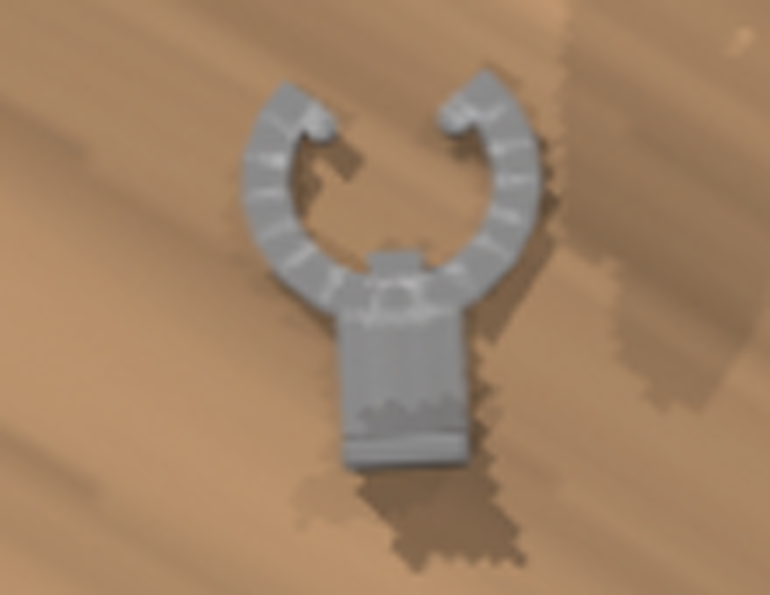

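Run:
```python
from h import *
c=W()
r=lambda u,v,z=.004:c.ray(255+u/7,52+v/7,z)
a=r(392,180);b=r(404,380);L=r(243,182);Rr=r(541,182);t1=r(341,380);t2=r(465,380);e=r(407,450,.014);n=(r(320,125)+r(455,118))/2
d=a-b;print(a,b,np.degrees(np.arctan2(d[1],d[0])),np.linalg.norm(L-Rr),np.linalg.norm(t1-t2),e)
d=n-b;th=np.degrees(np.arctan2(d[1],d[0]));print(n,th)
d=n-e;th=np.degrees(np.arctan2(d[1],d[0]));print("nose-lug",th,np.hypot(*d[:2]))
u=d[:2]/np.hypot(*d[:2]); tgt=b[:2]
print("tab dist behind ring", (a-b)[:2]@u, "nose ahead of tab",(n-b)[:2]@u)
g=n[:2]-u*(28+7.7)/1000; print("grasp",g)
go([*g,.12],th)
```

```text
[0.5521 0.2285 0.004 ] [0.5306 0.2132 0.004 ] 35.337571594502656 0.03802941090453164 0.015848428050422185 [0.5228 0.2078 0.014 ]
[0.5584 0.2331 0.004 ] 35.54677081121295
nose-lug 35.3943442550976 0.043723010435824515
tab dist behind ring 0.026376458015310095 nose ahead of tab 0.03422743276875637
grasp [0.5293 0.2124]
shift_cm [ 9.2833 -0.4303  8.0887] rot [179.944   -0.033   31.9555] rz -3.44
```

Emit:
jog_arm(travel=[[3.1,-0.1,2.7],[3.1,-0.1,2.7],[3.0,-0.2,2.7],[0,0,0],[0,0,0]], rot=[[0,0,-3.4],[0,0,0],[0,0,0],[0,0,0],[0,0,0]], hand=[2.4,2.4,2.4,2.4,2.4], force=30)

```text
t: 4.8
ee_pos: [0.5256, 0.2153, 0.1187]
tcp_rot: [-180.0, 0.1, 35.4]
force: [-0.7, -0.9, 0.4]
finger_gap: 0.0239
finger_force: 0.0
```

Run:
```python
from h import *
c=W(); cv2.imwrite("pics/w3.png",c.c["frame"][150:,100:540,::-1]); print(manip.observe()["force"])
go([.5293,.2124,.012],35.4)
```

```text
[ 0.564   0.7869 -0.5956]
shift_cm [ 0.1499  0.4384 10.7565] rot [179.9752   0.0586  35.4382] rz 0.04
```

View pics/w3.png

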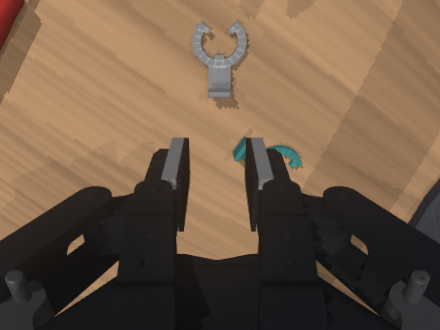

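Run:
```python
from h import *
c=W()
r=lambda u,v,z=.004:c.ray(100+u,150+v,z)
L=r(191,50);Rr=r(248,50);m=(L+Rr)/2;t=(r(209,78)+r(231.5,78))/2; e=r(220,94,.014)
print(m,t,e,np.linalg.norm(L-Rr)); d=t-m; g=np.array([.5293,.2124,0])
for X in (m,t,e): print((c.R.T@(X-g))*1000)
```

```text
[0.5457 0.228  0.004 ] [0.5293 0.2156 0.004 ] [0.522  0.2106 0.014 ] 0.040242044217763645
[22.3977 -3.1663 -4.0243]
[ 1.8712 -2.5776 -4.003 ]
[ -7.      -2.8075 -13.9941]
```

Emit:
jog_arm(travel=[[0.05,0.15,3],[0.05,0.15,3],[0.05,0.1,2.2],[0,0,0],[0,0,0]], rot=[[0,0,0],[0,0,0],[0,0,0],[0,0,0],[0,0,0]], hand=[2.4,2.4,2.4,2.4,2.4])

```text
t: 5.4
ee_pos: [0.5296, 0.2139, 0.0387]
tcp_rot: [180.0, -0.1, 35.5]
force: [-0.4, -0.4, 0.3]
finger_gap: 0.0239
finger_force: 0.0
```

Run:
```python
from h import *
c=W(); cv2.imwrite("pics/w4.png",cv2.resize(c.c["frame"][180:330,220:420,::-1],None,fx=4,fy=4,interpolation=2))
print(c.pix([c.p[0],c.p[1],0.004]))
```

```text
[318.0315 275.901 ]
```

View pics/w4.png

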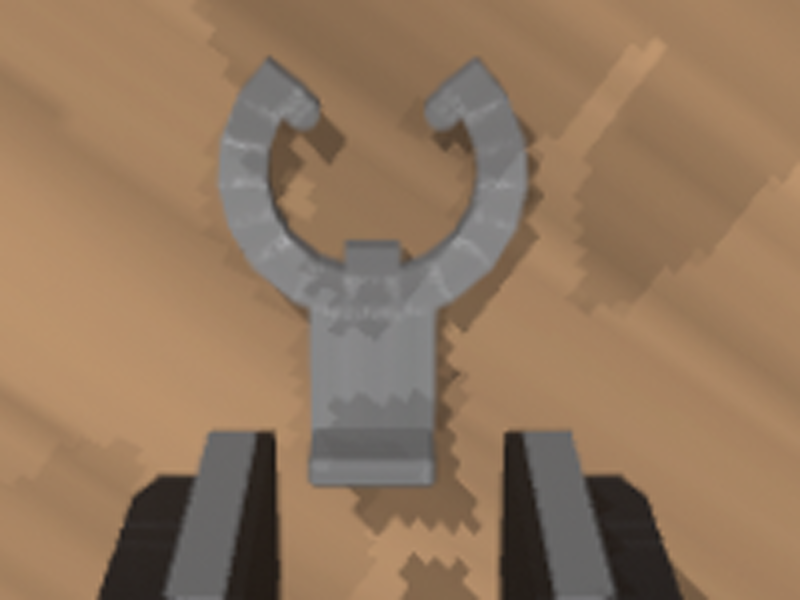

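Emit:
jog_arm(travel=[[0,-0.23,0],[0,0,1.5],[0,0,1.1],[0,0,0.3],[0,0,0]], rot=[[0,0,0],[0,0,0],[0,0,0],[0,0,0],[0,0,0]], hand=[2.4,2.4,2.4,2.4,2.4])

```text
t: 5.95
ee_pos: [0.5272, 0.2159, 0.0072]
tcp_rot: [-180.0, 0.1, 35.5]
force: [0.2, 0.1, 0.1]
finger_gap: 0.0239
finger_force: 0.0
```

Emit:
jog_arm(travel=[[0,0,0.25],[0,0,0.15],[0,0,0.1],[0,0,0.1],[0,0,0]], rot=[[0,0,0],[0,0,0],[0,0,0],[0,0,0],[0,0,0]], hand=[2.2,2.2,2.2,2.2,2.2])

```text
t: 6.45
ee_pos: [0.528, 0.2162, 0.0023]
tcp_rot: [180.0, -0.0, 35.5]
force: [-0.7, -0.7, 0.1]
finger_gap: 0.0217
finger_force: 0.0
```

Emit:
jog_arm(travel=[[0,0,0.1],[0,0,0.1],[0,0,0.1],[0,0,0]], rot=[[0,0,0],[0,0,0],[0,0,0],[0,0,0]], hand=[2.2,2.2,2.2,2.2])

```text
t: 6.85
ee_pos: [0.5281, 0.2162, 0.0001]
tcp_rot: [180.0, -0.0, 35.5]
force: [-1.9, -0.5, 7.8]
finger_gap: 0.0222
finger_force: 3.8
```

Emit:
jog_arm(travel=[[0,0,-0.25],[0,0,0],[0,0,0],[0,0,0],[0,0,0],[0,0,0]], rot=[[0,0,0],[0,0,0],[0,0,0],[0,0,0],[0,0,0],[0,0,0]], hand=[2.2,2.2,1.2,1.2,1.2,1.2], force=80)

```text
t: 7.45
ee_pos: [0.5281, 0.2162, 0.0021]
tcp_rot: [180.0, -0.0, 35.5]
force: [-1.2, 0.3, 4.8]
finger_gap: 0.0135
finger_force: 62.1
```

Emit:
jog_arm(travel=[[0,0,0],[0,0,0],[0,0,-0.5],[0,0,-2],[0,0,-4],[0,0,-5],[0,0,-3],[0,0,0],[0,0,0]], rot=[[0,0,0],[0,0,0],[0,0,0],[0,0,0],[0,0,0],[0,0,0],[0,0,0],[0,0,0],[0,0,0]], hand=[1.2,1.2,1.2,1.2,1.2,1.2,1.2,1.2,1.2])

```text
t: 8.35
ee_pos: [0.528, 0.2161, 0.1473]
tcp_rot: [180.0, -0.1, 35.5]
force: [-0.9, -0.2, -0.6]
finger_gap: 0.0133
finger_force: 61.5
```

Run:
```python
from h import *
c=W(); print(c.p, manip.observe()["tcp_rot"],c.pix(c.p)); cv2.imwrite("pics/w5.png",cv2.resize(c.c["frame"][180:380,200:440,::-1],None,fx=3,fy=3,interpolation=2))
```

```text
[0.528  0.2161 0.1473] [-179.9965    0.0791   35.5304] [318.2909 306.8914]
```

View pics/w5.png

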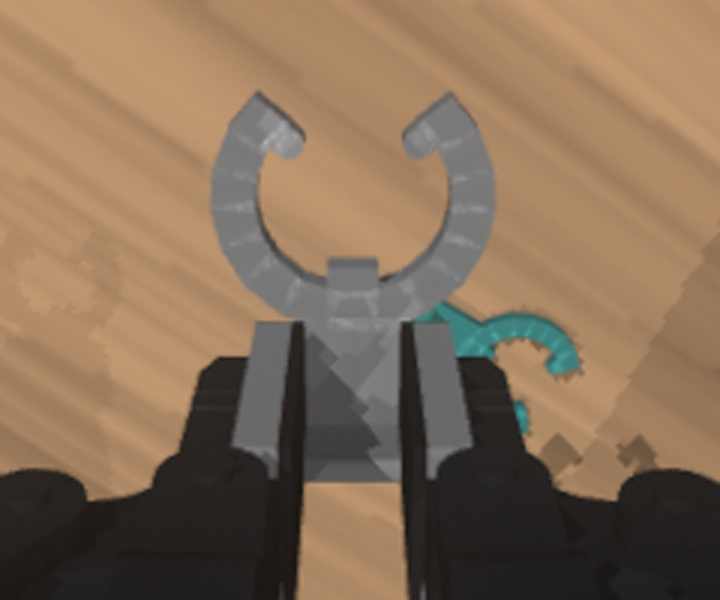

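Emit:
jog_arm(travel=[[-2.5,3.0,0],[-2.9,3.4,0],[-2.9,3.4,0],[-2.9,3.4,0],[-2.9,3.4,0],[-2.9,3.4,0],[-2.9,3.4,0],[-2.9,3.4,0],[-2.5,3.4,0],[0,0,0]], rot=[[0,0,0],[0,0,0],[0,0,0],[0,0,0],[0,0,0],[0,0,0],[0,0,0],[0,0,0],[0,0,0],[0,0,0]], hand=[1.2,1.2,1.2,1.2,1.2,1.2,1.2,1.2,1.2,1.2])

```text
t: 9.4
ee_pos: [0.4951, -0.1843, 0.1448]
tcp_rot: [180.0, 0.3, 34.9]
force: [-0.5, -1.4, -0.5]
finger_gap: 0.0132
finger_force: 61.6
```

Emit:
jog_arm(travel=[[0,0,0],[0,0,0]], rot=[[0,0,0],[0,0,0]], hand=[1.2,1.2])

```text
t: 9.6
ee_pos: [0.4971, -0.1749, 0.1457]
tcp_rot: [-179.8, 0.0, 35.6]
force: [-0.1, 0.4, -0.5]
finger_gap: 0.0132
finger_force: 61.6
```

Run:
```python
from h import *
c=W(); f=c.c["frame"]; print(c.p, manip.observe()["tcp_rot"],manip.observe()["force"],c.pix(c.p),c.pix([.569,-.126,.1]))
for q in ["axis","cup_top","clip","lug"]:
    for d in spot_point(c.c,q)[:2]: X=c.w(d["position"]);print(q,round(d["confidence"],2),X,"tool mm",c.R.T@(X-c.p)*1000,c.pix(X))
cv2.imwrite("pics/raw6.png",f[:,:,::-1])
cv2.imwrite("pics/w6.png",cv2.resize(f[70:320,210:430,::-1],None,fx=2.4,fy=2.4,interpolation=2))
```

```text
[ 0.4971 -0.1749  0.1457] [-179.8784    0.0195   35.6856] [-1.5033 -0.3587 -0.2159] [318.2864 306.8962] [322.8347 102.6838]
cup_top 0.96 [ 0.5679 -0.1242  0.0963] tool mm [87.145   0.1433 49.3352] [318.5621 102.903 ]
clip 0.71 [ 0.4923  0.1348 -0.0012] tool mm [ 176.6226 -254.1504  147.4696] [45.1491 42.322 ]
lug 0.83 [0.494  0.1638 0.0018] tool mm [ 194.9289 -276.7721  144.5721] [28.1071 29.613 ]
lug 0.56 [ 0.5005 -0.1766  0.1433] tool mm [1.8914 3.3376 2.4494] [326.0008 300.4247]
```

View pics/w6.png

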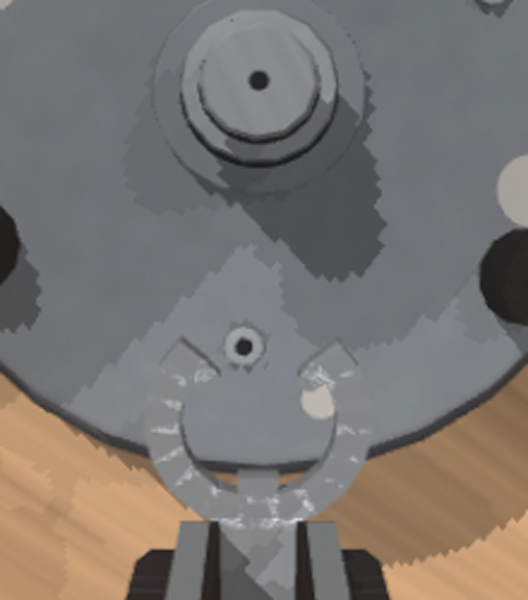

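Run:
```python
from h import *
c=W(); P=lambda u,v,z:c.ray(210+u/2.4,70+v/2.4,z); tl=lambda X:c.R.T@(X-c.p)*1000
for z in (.099,.105,.111):
    print(z,"hole",P(259,80,z),tl(P(259,80,z)),"face diam",np.linalg.norm(P(200,80,z)-P(318,80,z))*1000)
print("cup L,R,top",tl(P(181,88,.0975)),tl(P(338,88,.0975)),tl(P(260,8,.0975)))
zc=c.p[2]+.0019
print("noses",tl(P(210,370,zc)),tl(P(308,370,zc)),"ring",tl(P(145,420,zc)),tl(P(373,420,zc)),"back prong", tl(P(258,468,zc)))
```

```text
0.099 hole [ 0.5682 -0.1246  0.099 ] [86.813  -0.1878 47.7488] face diam 24.64712742294583
0.105 hole [ 0.5678 -0.1248  0.105 ] [86.3998 -0.2029 41.7488] face diam 23.867798425033495
0.111 hole [ 0.5675 -0.125   0.111 ] [85.9865 -0.2179 35.7488] face diam 23.088469427121154
cup L,R,top [ 85.3347 -16.6254  49.2557] [85.397  16.4794 49.2417] [102.5494   0.0064  49.2491]
noses [37.0121 -8.2014 -1.8957] [37.0331  7.7246 -1.9024] ring [ 28.4505 -19.1388  -1.8913] [28.4973 18.7031 -1.9072] back prong [20.0067 -0.3746 -1.8994]
```

Emit:
jog_arm(travel=[[3.1,0,0],[3.1,0,0.5],[0,0,1.4],[0,0,1.0],[0,0,0],[0,0,0],[0,0,0]], rot=[[0,0,0],[0,0,0],[0,0,0],[0,0,0],[0,0,0],[0,0,0],[0,0,0]], hand=[1.2,1.2,1.2,1.2,1.2,1.2,1.2])

```text
t: 10.6
ee_pos: [0.548, -0.1412, 0.1183]
tcp_rot: [180.0, -0.0, 35.5]
force: [-0.1, 0.2, -0.7]
finger_gap: 0.0132
finger_force: 61.6
```

Emit:
jog_arm(travel=[[0,0,0.15],[0,0,0.15],[0,0,0.15],[0,0,0.15]], rot=[[0,0,0],[0,0,0],[0,0,0],[0,0,0]], hand=[1.2,1.2,1.2,1.2])

```text
t: 11.0
ee_pos: [0.548, -0.1407, 0.1119]
tcp_rot: [180.0, 0.0, 35.5]
force: [-1.2, -0.2, 6.5]
finger_gap: 0.0136
finger_force: 62.6
```

Emit:
jog_arm(travel=[[0,0,0],[0,0,0]], rot=[[0,0,0],[0,0,0]], hand=[1.2,1.2])

```text
t: 11.2
ee_pos: [0.5481, -0.1407, 0.1121]
tcp_rot: [180.0, 0.0, 35.5]
force: [-1.2, -0.4, 3.3]
finger_gap: 0.0134
finger_force: 62.1
```

Emit:
jog_arm(travel=[[0,0,-0.05],[0,0,0]], rot=[[0,0,0],[0,0,0]], hand=[1.2,1.2])

```text
t: 11.4
ee_pos: [0.5482, -0.1405, 0.1122]
tcp_rot: [180.0, -0.0, 35.5]
force: [-0.4, 0.2, 0.4]
finger_gap: 0.0135
finger_force: 61.6
```

Emit:
jog_arm(travel=[[0,0,-0.05],[0,0,0]], rot=[[0,0,0],[0,0,0]], hand=[1.2,1.2])

```text
t: 11.6
ee_pos: [0.5481, -0.1404, 0.1127]
tcp_rot: [-180.0, -0.0, 35.5]
force: [0.4, 0.5, -0.8]
finger_gap: 0.0137
finger_force: 61.5
```

Emit:
jog_arm(travel=[[0,0,-1.0],[-1.6,-0.15,0],[-1.6,0,0],[0,0,0],[0,0,0],[0,0,0],[0,0,0]], rot=[[0,0,0],[0,0,0],[0,0,0],[0,0,0],[0,0,0],[0,0,0],[0,0,0]], hand=[1.2,1.2,1.2,1.2,1.2,1.2,1.2])

```text
t: 12.3
ee_pos: [0.5218, -0.1574, 0.1228]
tcp_rot: [180.0, -0.0, 35.6]
force: [-0.8, 1.3, -0.5]
finger_gap: 0.0133
finger_force: 61.6
```

Run:
```python
from h import *
for i in range(2):
    c=W(); f=c.c["frame"]; print(c.p, manip.observe()["tcp_rot"])
    for d in spot_point(c.c,"cup_top")[:1]: X=c.w(d["position"]);print(round(d["confidence"],2),X,"tool mm",c.R.T@(X-c.p)*1000,c.pix(X))
u,v=c.pix(c.p+c.R@[.045,0,.02]); u0,v0=int(u)-75,int(v)-80; print(u0,v0,"x4")
cv2.imwrite("pics/w7.png",cv2.resize(f[v0:v0+150,u0:u0+150,::-1],None,fx=4,fy=4,interpolation=2))
```

```text
[ 0.5218 -0.1574  0.1228] [-179.9998   -0.0317   35.5841]
0.6 [ 0.5672 -0.1236  0.0966] tool mm [56.529  -1.0253 26.246 ] [316.0927 166.778 ]
[ 0.5216 -0.1575  0.1228] [-179.9968   -0.0151   35.57  ]
0.89 [ 0.5666 -0.125   0.0964] tool mm [55.457  -0.2238 26.3383] [317.8602 169.1002]
243 114 x4
```

View pics/w7.png

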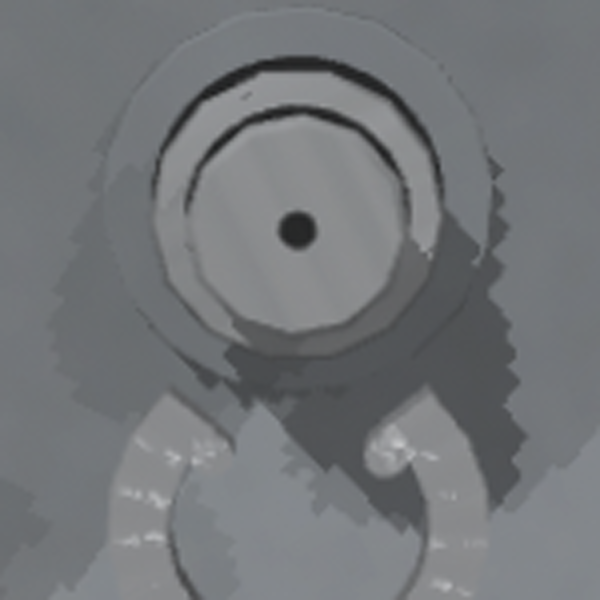

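Run:
```python
from h import *
c=W(); P=lambda u,v,z:c.ray(243+u/4,114+v/4,z); tl=lambda X:c.R.T@(X-c.p)*1000
for z in (.099,.105,.11):
    print(z,"hole",P(297.5,230,z),tl(P(297.5,230,z)),"face diam",np.linalg.norm(P(187,225,z)-P(410,225,z))*1000, "front/back",tl(P(298,112,z))[0],tl(P(298,332,z))[0])
z=.0975;print("cup",tl(P(155,205,z)),tl(P(441,205,z)),tl(P(298,70,z)),tl(P(298,357,z)))
zc=c.p[2]+.0019
print("nose edges",tl(P(232,455,zc)),tl(P(365,455,zc)),"tips",tl(P(172,390,zc)),tl(P(430,388,zc)))
```

```text
0.099 hole [ 0.5656 -0.1255  0.099 ] [54.6546 -0.4454 23.7459] face diam 24.924128303130587 front/back 67.89281918604918 43.02100890319521
0.105 hole [ 0.5661 -0.1251  0.105 ] [55.3456 -0.4533 17.746 ] face diam 24.02193214695314 front/back 68.10457432944563 44.133066410688606
0.11 hole [ 0.5666 -0.1247  0.11  ] [55.9213 -0.4599 12.7461] face diam 23.27010201680535 front/back 68.28103694894273 45.05978100026655
cup [ 57.407  -16.4987  25.2477] [57.4506 15.7205 25.2448] [72.5677 -0.4118 25.2482] [39.8244 -0.3658 25.2441]
nose edges [35.5623 -6.8496 -1.895 ] [35.5779  6.1496 -1.8962] tips [ 42.0852 -12.6011  -1.8936] [42.3172 12.3645 -1.8959]
```

Emit:
jog_arm(travel=[[0.6,0,0],[0,0,0.7],[0,0,0.7],[0,0,0.6],[0,0,0],[0,0,0]], rot=[[0,0,0],[0,0,0],[0,0,0],[0,0,0],[0,0,0],[0,0,0]], hand=[1.2,1.2,1.2,1.2,1.2,1.2])

```text
t: 13.15
ee_pos: [0.5258, -0.1544, 0.1024]
tcp_rot: [-180.0, 0.0, 35.5]
force: [-1.0, -0.3, 0.2]
finger_gap: 0.0133
finger_force: 61.6
```

Emit:
jog_arm(travel=[[0,0,0.2],[0,0,0.15],[0,0,0.1],[0,0,0],[0,0,0]], rot=[[0,0,0],[0,0,0],[0,0,0],[0,0,0],[0,0,0]], hand=[1.2,1.2,1.2,1.2,1.2])

```text
t: 13.65
ee_pos: [0.5262, -0.1546, 0.0985]
tcp_rot: [180.0, -0.0, 35.5]
force: [-0.5, -1.0, 1.2]
finger_gap: 0.0132
finger_force: 61.9
```

Emit:
jog_arm(travel=[[0,0,0.1],[0,0,0],[0,0,0],[0,0,0]], rot=[[0,0,0],[0,0,0],[0,0,0],[0,0,0]], hand=[1.2,1.2,1.2,1.2])

```text
t: 14.05
ee_pos: [0.5262, -0.1545, 0.0974]
tcp_rot: [180.0, -0.0, 35.5]
force: [0.0, -1.1, 0.8]
finger_gap: 0.0134
finger_force: 62.0
```

Emit:
jog_arm(travel=[[0.1,0,0],[0.1,0,0],[0.1,0,0],[0.1,0,0],[0,0,0]], rot=[[0,0,0],[0,0,0],[0,0,0],[0,0,0],[0,0,0]], hand=[1.2,1.2,1.2,1.2,1.2])

```text
t: 14.55
ee_pos: [0.5295, -0.1519, 0.0973]
tcp_rot: [-180.0, -0.0, 35.6]
force: [-0.5, -0.1, 2.3]
finger_gap: 0.0133
finger_force: 62.0
```

Emit:
jog_arm(travel=[[0.1,0,0],[0.1,0,0],[0,0,0]], rot=[[0,0,0],[0,0,0],[0,0,0]], hand=[1.2,1.2,1.2])

```text
t: 14.85
ee_pos: [0.5311, -0.1508, 0.0974]
tcp_rot: [180.0, -0.0, 35.5]
force: [-0.4, -0.3, 1.5]
finger_gap: 0.0135
finger_force: 62.0
```

Emit:
jog_arm(travel=[[0.1,0,0],[0.1,0,0],[0,0,0]], rot=[[0,0,0],[0,0,0],[0,0,0]], hand=[1.2,1.2,1.2])

```text
t: 15.15
ee_pos: [0.5321, -0.1498, 0.0972]
tcp_rot: [-180.0, 0.0, 35.5]
force: [-1.5, -0.1, 1.9]
finger_gap: 0.0133
finger_force: 62.0
```

Emit:
jog_arm(travel=[[0.1,0,0],[0.1,0,0]], rot=[[0,0,0],[0,0,0]], hand=[1.2,1.2])

```text
t: 15.35
ee_pos: [0.5324, -0.1495, 0.097]
tcp_rot: [-179.9, 0.2, 35.5]
force: [-4.5, -3.1, 2.1]
finger_gap: 0.0131
finger_force: 62.1
```

Emit:
jog_arm(travel=[[0.1,0,0],[0.1,0,0],[0,0,0]], rot=[[0,0,0],[0,0,0],[0,0,0]], hand=[1.2,1.2,1.2])

```text
t: 15.65
ee_pos: [0.5327, -0.1493, 0.0967]
tcp_rot: [-179.9, 0.4, 35.4]
force: [-5.7, -4.5, 2.0]
finger_gap: 0.0136
finger_force: 62.1
```

Emit:
jog_arm(travel=[[0.1,0,-0.03],[0.1,0,-0.02],[0,0,0]], rot=[[0,0,0],[0,0,0],[0,0,0]], hand=[1.2,1.2,1.2])

```text
t: 15.95
ee_pos: [0.5329, -0.149, 0.0968]
tcp_rot: [-179.8, 0.5, 35.4]
force: [-8.1, -6.8, 1.7]
finger_gap: 0.0133
finger_force: 62.0
```

Emit:
jog_arm(travel=[[0.1,0,-0.02],[0,0,0]], rot=[[0,0,0],[0,0,0]], hand=[1.2,1.2])

```text
t: 16.15
ee_pos: [0.5333, -0.1487, 0.0969]
tcp_rot: [-179.8, 0.6, 35.4]
force: [-7.8, -6.9, 2.7]
finger_gap: 0.0133
finger_force: 62.0
```

Emit:
jog_arm(travel=[[0.1,0,0],[0,0,0]], rot=[[0,0,0],[0,0,0]], hand=[1.2,1.2])

```text
t: 16.35
ee_pos: [0.5335, -0.1485, 0.0968]
tcp_rot: [-179.8, 0.6, 35.4]
force: [-9.6, -6.8, 1.6]
finger_gap: 0.0134
finger_force: 62.0
```

Emit:
jog_arm(travel=[[0.1,0,0],[0,0,0]], rot=[[0,0,0],[0,0,0]], hand=[1.2,1.2])

```text
t: 16.55
ee_pos: [0.5339, -0.1482, 0.0968]
tcp_rot: [-179.8, 0.7, 35.4]
force: [-9.5, -7.2, 3.1]
finger_gap: 0.0132
finger_force: 62.3
```

Emit:
jog_arm(travel=[[0.1,0,0],[0,0,0]], rot=[[0,0,0],[0,0,0]], hand=[1.2,1.2])

```text
t: 16.75
ee_pos: [0.5352, -0.1474, 0.0968]
tcp_rot: [-179.8, 0.6, 35.4]
force: [-7.9, -7.1, 1.6]
finger_gap: 0.013
finger_force: 62.1
```

Emit:
jog_arm(travel=[[0.1,0,0],[0,0,0]], rot=[[0,0,0],[0,0,0]], hand=[1.2,1.2])

```text
t: 16.95
ee_pos: [0.5375, -0.1458, 0.0971]
tcp_rot: [-179.9, 0.4, 35.4]
force: [-5.5, -4.6, 2.2]
finger_gap: 0.0132
finger_force: 61.9
```

Past the peak; it is going in.

Emit:
jog_arm(travel=[[0.1,0,0],[0,0,0],[0,0,0]], rot=[[0,0,0],[0,0,0],[0,0,0]], hand=[1.2,1.2,1.2])

```text
t: 17.25
ee_pos: [0.5443, -0.1414, 0.0983]
tcp_rot: [179.9, -0.2, 35.6]
force: [2.1, 2.2, -2.1]
finger_gap: 0.0131
finger_force: 61.5
```

Emit:
jog_arm(travel=[[0.1,0,0],[0,0,0]], rot=[[0,0,0],[0,0,0]], hand=[1.2,1.2])

```text
t: 17.45
ee_pos: [0.5444, -0.1413, 0.0983]
tcp_rot: [180.0, -0.1, 35.6]
force: [1.6, 2.8, -0.6]
finger_gap: 0.0129
finger_force: 61.7
```

Emit:
jog_arm(travel=[[0.1,0,0],[0.1,0,0],[0.1,0,0],[0,0,0]], rot=[[0,0,0],[0,0,0],[0,0,0],[0,0,0]], hand=[1.2,1.2,1.2,1.2])

```text
t: 17.85
ee_pos: [0.5448, -0.141, 0.0979]
tcp_rot: [-180.0, 0.1, 35.5]
force: [-1.7, -0.1, 2.4]
finger_gap: 0.0136
finger_force: 61.9
```

Emit:
jog_arm(travel=[[0.1,0,0],[0.1,0,0],[0,0,0]], rot=[[0,0,0],[0,0,0],[0,0,0]], hand=[1.2,1.2,1.2])

```text
t: 18.15
ee_pos: [0.5451, -0.1409, 0.0977]
tcp_rot: [-179.9, 0.2, 35.5]
force: [-4.3, -2.3, 4.2]
finger_gap: 0.0134
finger_force: 62.1
```

Emit:
jog_arm(travel=[[-0.15,0,0],[-0.1,0,0],[0,0,0],[0,0,0],[0,0,0],[0,0,0],[0,0,0],[0,0,0]], rot=[[0,0,0],[0,0,0],[0,0,0],[0,0,0],[0,0,0],[0,0,0],[0,0,0],[0,0,0]], hand=[1.2,1.2,1.2,2.6,2.6,2.6,2.6,2.6])

```text
t: 18.95
ee_pos: [0.5455, -0.1406, 0.0981]
tcp_rot: [180.0, -0.0, 35.6]
force: [-0.0, 0.5, -0.5]
finger_gap: 0.0259
finger_force: 0.0
```

Emit:
jog_arm(travel=[[0,0,-0.3],[0,0,-1],[0,0,-2],[-1,0,-3],[-1,0,-3],[0,0,0],[0,0,0],[0,0,0]], rot=[[0,0,0],[0,0,0],[0,0,0],[0,0,0],[0,0,0],[0,0,0],[0,0,0],[0,0,0]], hand=[2.6,2.6,2.6,2.6,2.6,2.6,2.6,2.6])

```text
t: 19.75
ee_pos: [0.5286, -0.1521, 0.1907]
tcp_rot: [-180.0, 0.0, 35.6]
force: [-0.8, 0.2, 0.0]
finger_gap: 0.0261
finger_force: 0.0
```

Run:
```python
from h import *
c=W(); f=c.c["frame"]; print(c.p)
X=[.5666,-.1247,.11]; u,v=c.pix(X); u0,v0=int(u)-60,int(v)-55; print(u0,v0)
cv2.imwrite("pics/w8.png",cv2.resize(f[v0:v0+120,u0:u0+120,::-1],None,fx=5,fy=5,interpolation=2))
```

```text
[ 0.5286 -0.1521  0.1907]
257 118
```

View pics/w8.png

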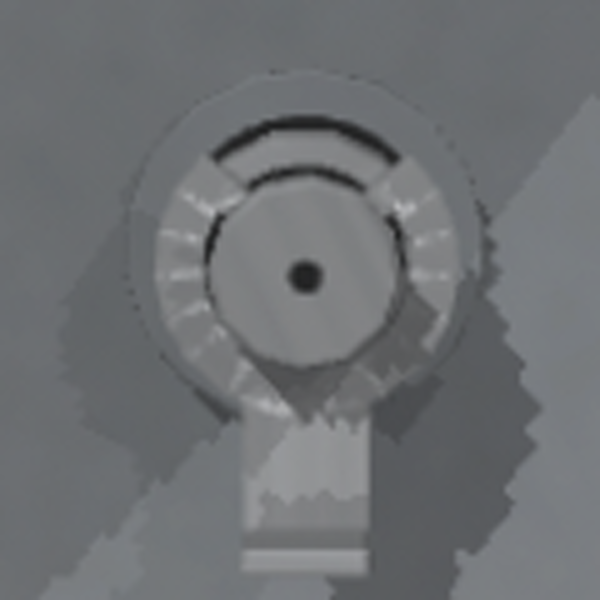

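Run:
```python
from h import *
c=W(); P=lambda u,v,z:c.ray(257+u/5,118+v/5,z); tl=lambda X:c.R.T@(X-c.p)*1000
print("hole",tl(P(305,277,.110)),"tips",tl(P(210,158,.0998)),tl(P(400,157,.0998)),"ring",tl(P(155,260,.0998)),tl(P(460,260,.0998)),"lug back top",tl(P(305,572,.110)))
```

```text
hole [46.995   0.0062 80.2628] tips [ 60.8041 -11.7857  90.4669] [60.9691 11.8123 90.4365] ring [ 47.9857 -18.778   90.4861] [48.0547 19.4792 90.437 ] lug back top [10.1765  0.0726 80.2923]
```

```bash
python3 -c "
from rig import manip
print(manip.hand_in())"
```

```text
the job is handed in; nothing more can be done
None
```

The steel clip is snapped home in the spindle's groove and the gripper has let go. The last wrist picture shows the clip centred on the spindle to within about 1 mm. The job was handed in, but the call gave no verdict.

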